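# Pack the gas-line service caddy

### The job

Pack the service caddy for the gas-line job: put the small pressure gauge, the ball valve, the tee and the union nut each into the caddy bay that carries its outline, flat on the bay's floor with the same side up as now, turned any way you like. Set them down rather than dropping them, and leave the big gauge and the elbow where they lie on the bench.

Things in the scene. Friction and masses are not known exactly. Their poses are not given: they have to be found in the camera images.
- small_gauge: The smaller of two steel pressure gauges, lying on its back, white dial up: round case 50 mm diameter, 30 mm high, with a brass stem (12 to 14 mm thick, axis 14 mm above the bench) sticking out along its -x to 53 mm from the case centre. Origin: underside of the case, at its centre; z up. Grip it across the case, along its y.
- ball_valve: Brass ball valve, lever on top: body 58 mm long in x; hexagonal ends 30 mm high, 35 mm wide in y; between them (x -15 to 15 mm) a 28 mm round barrel, axis 15 mm above the bench. Lever 16 mm wide, 37 to 45 mm above the bench, x = -7 to +52 mm. Origin: under the barrel's middle, on the bench; z up. Grip body or barrel along y, fingers passing either side of the lever.
- tee: Brass pipe tee lying flat: three arms 38 mm long from the junction, along +x, -x and +y, pipe 22 mm in diameter, end collars 28 mm in diameter and 14 mm long, a 28 mm ball at the junction; all axes 14 mm above the bench. Origin: under the junction, on the bench; z up. Grip an arm's collar, e.g. the +y arm at y = 28 mm, closing along x.
- union_nut: Brass hexagonal ring nut lying flat: 46 mm across flats, about 53 mm across corners, 24 mm high, bore about 30 mm. Origin: centre of its underside; z up; its x axis is square to a pair of flats (so are the directions 60 and 120 deg from x). Grip it across flats.
- big_gauge: Look-alike, not wanted: the larger pressure gauge, same make: round case 66 mm diameter, 34 mm high, stem along -x to 61 mm from the case centre. Origin: underside of the case, at its centre; z up.
- elbow: Look-alike, not wanted: brass pipe elbow, like the tee but with two arms only, 38 mm long, along +x and +y; 28 mm high. Origin: under the corner, on the bench; z up.
- bay_gauge: Caddy bay with a flat black outline of the small gauge, a 50 mm disc with a stem on its white floor. Four such bays, 2 x 2, 124 mm apart, change places. Square, 120 mm inside, sides along x and y. Origin: bay centre, 4 mm below the bay's floor (floor 8 mm above the bench); z up. Walls 4 mm thick end 10 mm above the floor. The caddy is fixed.
- bay_valve: Caddy bay with a flat black outline of the ball valve, a 58 x 30 mm rectangle with the narrower lever sticking out of one end on its white floor. Four such bays, 2 x 2, 124 mm apart, change places. Square, 120 mm inside, sides along x and y. Origin: bay centre, 4 mm below the bay's floor (floor 8 mm above the bench); z up. Walls 4 mm thick end 10 mm above the floor. The caddy is fixed.
- bay_tee: Caddy bay with a flat black outline of the tee, a T with 76 mm bar and 24 mm wide strokes on its white floor. Four such bays, 2 x 2, 124 mm apart, change places. Square, 120 mm inside, sides along x and y. Origin: bay centre, 4 mm below the bay's floor (floor 8 mm above the bench); z up. Walls 4 mm thick end 10 mm above the floor. The caddy is fixed.
- bay_nut: Caddy bay with a flat black outline of the union nut, a hexagon 46 mm across flats with a white round hole on its white floor. Four such bays, 2 x 2, 124 mm apart, change places. Square, 120 mm inside, sides along x and y. Origin: bay centre, 4 mm below the bay's floor (floor 8 mm above the bench); z up. Walls 4 mm thick end 10 mm above the floor. The caddy is fixed.
There are look-alikes about, which are no part of the job. What is shaped like the union_nut but pink or purple is not meant. What is shaped like the ball_valve but green or purple is not meant.

How it is judged:
At the end, for the whole second after the job is handed in: Each of the four wanted parts lies inside its own bay (origin within 52 mm of the bay's centre along each side, resting on the floor: underside within 5 mm of it, tilted under 0.12 rad, same side up), released and at rest; the big gauge and the elbow are within 30 mm of where they started (x of small_gauge in the frame of bay_gauge between -0.052 and 0.052 m and y of small_gauge in the frame of bay_gauge between -0.052 and 0.052 m and z of small_gauge in the frame of bay_gauge between 0.001 and 0.009 m and angle between each of small_gauge, ball_valve, tee, union_nut's own z axis and vertical below 0.12 rad and linear speed of each of small_gauge, ball_valve, tee, union_nut below 0.02 m/s and angular speed of each of small_gauge, ball_valve, tee, union_nut below 0.2 rad/s and contact force between the fingers and small_gauge below 0.1 N and x of ball_valve in the frame of bay_valve between -0.052 and 0.052 m and y of ball_valve in the frame of bay_valve between -0.052 and 0.052 m and z of ball_valve in the frame of bay_valve between 0.001 and 0.009 m and contact force between the fingers and ball_valve below 0.1 N and x of tee in the frame of bay_tee between -0.052 and 0.052 m and y of tee in the frame of bay_tee between -0.052 and 0.052 m and z of tee in the frame of bay_tee between 0.001 and 0.009 m and contact force between the fingers and tee below 0.1 N and x of union_nut in the frame of bay_nut between -0.052 and 0.052 m and y of union_nut in the frame of bay_nut between -0.052 and 0.052 m and z of union_nut in the frame of bay_nut between 0.001 and 0.009 m and contact force between the fingers and union_nut below 0.1 N and distance of each of big_gauge, elbow from where it was at the start of the episode below 0.03 m); the robot touches nothing.
It fails at once if the big gauge is moved (more than 30 mm) (distance of big_gauge from where it was at the start of the episode above 0.03 m).
It fails at once if the elbow is moved (more than 30 mm) (distance of elbow from where it was at the start of the episode above 0.03 m).
It fails at once if a wanted part is dropped (falls free faster than 0.7 m/s, about 25 mm) ((linear speed of small_gauge above 0.7 m/s and contact force between the fingers and small_gauge below 0.1 N) or (linear speed of ball_valve above 0.7 m/s and contact force between the fingers and ball_valve below 0.1 N) or (linear speed of tee above 0.7 m/s and contact force between the fingers and tee below 0.1 N) or (linear speed of union_nut above 0.7 m/s and contact force between the fingers and union_nut below 0.1 N)).
It also fails if it takes over 112 s, if anything falls off the work surface, if the arm or the gripper's body presses on something with over 40 N, if the wrist force passes 120 N, or if a joint passes its speed limit or range.

### The arm

A 7-joint arm with a two-finger parallel gripper is mounted at the origin on the work surface. World frame = base frame: x ahead of the robot, y to its left, z up, the work surface at z = 0. Lengths are in m, angles in rad, forces in N, time in s.
With the tool pointing down it reaches from about 0.4 to 0.85 m from the base axis. Payload 10.4 kg.
Tool frame: the origin (TCP) lies between the finger pads; the fingertips stand 11 mm ahead of it and the grasp point (between the pads) lies 8 mm behind it; z points along the fingers, y is the direction in which the jaws open and shut (so a half turn about z gives the same grasp; the last joint's range is limited). The gripper opens to 87 mm and grips with 3 to 60 N. Pads are 19 mm wide; open, the fingers measure 117 mm over their backs; the gripper's body (75 mm by 190 mm) begins 51 mm behind the grasp point.
Start: joints at [1.083, 0.332, -0.065, 1.46, 0.022, 1.35, -0.088], TCP at [0.28, -0.559, 0.234] pointing down, gripper open.
Joint ranges: [-2.6, 2.6], [-0.5, 2.12], [-1.47, 1.34], [0.16, 2.42], [-1.27, 4.41], [0.06, 2.06], [-2.6, 2.6]. Speed limits (rad/s): [2.22, 2.22, 2.79, 2.79, 3.14, 3.14, 3.14].

### API

Orientations are given as a unit quaternion [x, y, z, w].
In Python, from bench import r, eyes gives the robot as it stands.
- The arm moves only by the shell command python3 -m inch 'ROWS' [FORCE]. ROWS is a JSON object of lists of equal length, an entry for each row: "translation": the shift along the world's x, y, z scaled (see below), a list of three; "rot": the turn, a rotation vector about the world's x, y, z scaled (see below), a list of three; "jaw": the finger opening in mm, from 0 to 87. In form: {"translation": [[tx, ty, tz], ...], "rot": [[ax, ay, az], ...], "jaw": [jaw, ...]}. A call has 1 to 20 rows; each row is the pose to reach, as a shift and turn from the pose measured when the call began; what a row does not reach only later rows make up. The controller multiplies each number of a shift by 100 mm and each number of a turn by 60 degrees. A row lasts 1/10 s, in which the tool goes at most 50 mm and 8.59 degrees, less where a joint would pass 70% of its speed; a pose out of reach is approached as far as the arm can. A call with a number of a shift or a turn outside -1 to 1 is refused whole. A call with a gripper value outside its range is refused whole. The fingers move at their own pace and stop on an object; FORCE is the grip in N (left out, the last holds). Time passes only in rows, so rows that repeat a pose let the fingers close. It gives the time, the measured TCP pose, the force and the opening at its end, in the units of the state.
- r.read_state(): the state, without advancing time (a new reading comes with each control period).
- eyes.camera(name): name is "scene" or "top" or "wrist"; returns the picture (480x640x3 uint8, blue, green, red); there is no depth.
- eyes.calibration(name): a dict with "fx", "fy", "cx", "cy" (pixels), "R" (3x3) and "t" (3): a world point X has camera coordinates R X + t; the wrist camera has in their place "hand_eye" (4x4, takes a point from camera to tool coordinates, whose origin is the TCP and whose axes are the flange's). Camera axes: x right, y down, z forward; pixel columns grow to the right and rows downward; lengths in m; the calibration is good to about 2 mm. A picture is of the moment at which its call begins: read the wrist's pose just before it. calibration takes no time and is no camera call.
- r.close_job(): hands the job in, once; it reports no verdict.
The state is a dict: "time": time; "joint_positions": joint angles; "joint_vel": joint speeds; "joint_torque": joint torques, N m; "ee_pos": TCP position; "eef_rot": TCP orientation; "ft_force": force on the tool from outside, world axes, zero at the start; "torque": the same for the moment, N m; "width": finger opening in m.
Only numpy, scipy, OpenCV 4.12 (cv2) and the standard library are available. Lean on these libraries where they do the work, as an engineer would, in place of code of your own. Each camera call takes 0.05 s, during which the arm holds its last target. There are 200 camera calls.

## Working session

There is one attempt and no reset: what is moved stays moved. The work goes in short steps, Python scripts to look and compute and a shell command to move; the robot and the scene stay as the last step left them, time stands still between calls to the robot, and variables do not carry over. Pictures are saved under pics/ and viewed, about 12 in all and at most 16, crops included, and the job is handed in when it is done.

```bash
ls; mkdir -p pics; python3 - <<'E'
from bench import r, eyes
import cv2
s=r.read_state(); print({k:s[k] for k in("time","ee_pos","eef_rot","ft_force","width")})
for n in("scene","top"):
    im=eyes.camera(n); cv2.imwrite(f"pics/{n}0.png",im); c=eyes.calibration(n); print(n,c)
print(eyes.calibration("wrist"))
E
```

```text
pics
{'time': 0.0, 'ee_pos': array([ 0.27996133, -0.55836594,  0.23271425]), 'eef_rot': array([ 9.73117539e-01,  2.30307857e-01, -2.03469680e-04, -7.09794665e-04]), 'ft_force': array([-0.25166465, -0.84271604,  0.54259457]), 'width': 0.08708791999119238}
scene {'fx': 503.13915583807074, 'fy': 503.13915583807074, 'cx': 324.3539114144683, 'cy': 244.23006940057473, 'R': array([[-0.74518046,  0.66682964, -0.0066564 ],
       [ 0.57111215,  0.63299942, -0.52263051],
       [-0.34429202, -0.39325559, -0.85253331]]), 't': array([ 0.35071621, -0.27260817,  1.14742919])}
top {'fx': 451.3242586839337, 'fy': 451.3242586839337, 'cx': 321.7724433043465, 'cy': 241.53938131320112, 'R': array([[ 0.02872256, -0.99953987, -0.00975005],
       [-0.98892438, -0.02699389, -0.14594488],
       [ 0.14561454,  0.01383397, -0.98924468]]), 't': array([6.32984825e-04, 4.96549835e-01, 8.83198165e-01])}
{'fx': 397.9722243840312, 'fy': 397.9722243840312, 'cx': 316.0424771303143, 'cy': 241.60258531190138, 'hand_eye': array([[-6.80614321e-04, -9.52864340e-01, -3.03395925e-01,
         8.44620462e-02],
       [ 9.99999753e-01, -7.01331236e-04, -4.06749991e-05,
         1.01711343e-03],
       [-1.74023283e-04, -3.03395878e-01,  9.52864582e-01,
        -1.51398854e-01],
       [ 0.00000000e+00,  0.00000000e+00,  0.00000000e+00,
         1.00000000e+00]])}
```

View pics/top0.png

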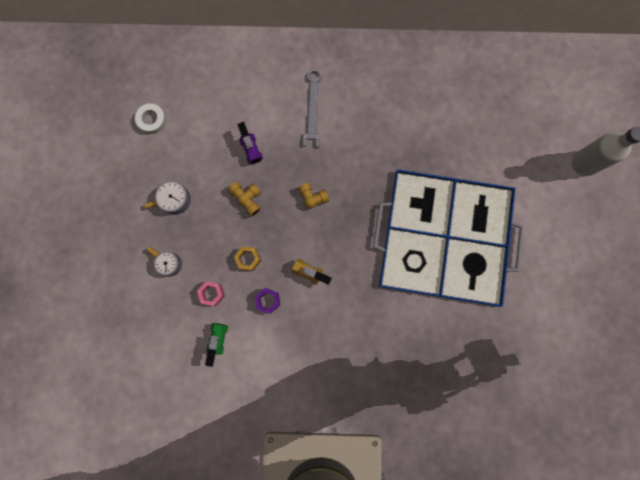

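View pics/scene0.png

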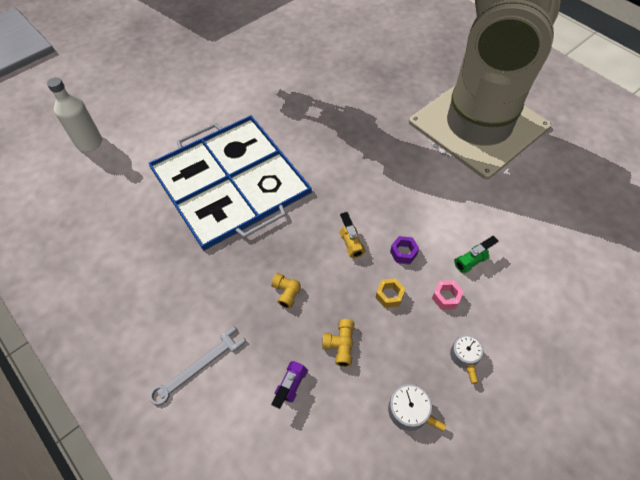

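```bash
cat > h.py <<'E'
from bench import r, eyes
import cv2, numpy as np
from scipy.spatial.transform import Rotation as Rn
def cam(n):
    c=eyes.calibration(n)
    if n=="wrist":
        s=r.read_state(); T=np.eye(4); T[:3,:3]=Rn.from_quat(s["eef_rot"]).as_matrix(); T[:3,3]=s["ee_pos"]
        T=T@c["hand_eye"]; R,o=T[:3,:3],T[:3,3]
    else: R=c["R"].T; o=-R@c["t"]
    return c,R,o
def pt(C,uv,z):
    c,R,o=C; d=R@np.array([(uv[0]-c["cx"])/c["fx"],(uv[1]-c["cy"])/c["fy"],1]); return (o+d*(z-o[2])/d[2])
def blobs(im,lo,hi,amin=60):
    m=cv2.inRange(cv2.cvtColor(im,cv2.COLOR_BGR2HSV),lo,hi)
    return [c for c in cv2.findContours(m,cv2.RETR_EXTERNAL,cv2.CHAIN_APPROX_NONE)[0] if cv2.contourArea(c)>amin]
def meas(c,C,z):
    P=np.array([pt(C,q,z)[:2]*1000 for q in c[:,0]],np.float32)
    M=cv2.moments(c); ce=pt(C,(M["m10"]/M["m00"],M["m01"]/M["m00"]),z)*1000
    return ce[:2].round(), [np.round(v) for v in cv2.minAreaRect(P)], P
def yaw():
    T=Rn.from_quat(r.read_state()["eef_rot"]).as_matrix(); return np.degrees(np.arctan2(T[1,1],T[0,1]))
E
python3 - <<'E'
from h import *
im=cv2.imread("pics/top0.png"); C=cam("top")
print("jaw axis deg",yaw())
for nm,lo,hi,z in(("brass",(12,110,60),(28,255,255),.014),("blue",(105,120,40),(125,255,255),.018),("white",(0,0,150),(180,60,255),.03),("black",(0,0,0),(180,255,40),.008)):
    for c in blobs(im,lo,hi,30):
        a=meas(c,C,z); x,y,w,h=cv2.boundingRect(c)
        print(nm,(x+w//2,y+h//2),a[0],a[1])
E
```

```text
jaw axis deg -63.36740170092446
brass (307, 271) [440.  52.] [array([437.,  45.]), array([59., 33.]), np.float64(66.0)]
brass (247, 259) [461. 170.] [array([460., 170.]), array([48., 52.]), np.float64(2.0)]
brass (153, 252) [469. 368.] [array([470., 368.]), array([23., 13.]), np.float64(48.0)]
brass (151, 205) [569. 381.] [array([569., 381.]), array([12., 24.]), np.float64(16.0)]
brass (313, 195) [597.  38.] [array([602.,  37.]), array([55., 52.]), np.float64(26.0)]
brass (244, 199) [592. 180.] [array([596., 175.]), array([80., 52.]), np.float64(44.0)]
blue (447, 238) [ 507. -306.] [array([ 517., -247.]), array([252., 252.]), np.float64(82.0)]
white (166, 263) [447. 333.] [array([445., 333.]), array([39., 39.]), np.float64(5.0)]
white (472, 271) [ 446. -291.] [array([ 447., -292.]), array([107., 114.]), np.float64(82.0)]
white (413, 261) [ 462. -170.] [array([ 463., -171.]), array([109., 114.]), np.float64(82.0)]
white (479, 213) [ 566. -307.] [array([ 567., -308.]), array([106., 113.]), np.float64(83.0)]
white (171, 196) [586. 334.] [array([585., 334.]), array([56., 57.]), np.float6
[... 296 characters left out ...]
 235.] [array([257., 235.]), array([15., 32.]), np.float64(88.0)]
black (323, 278) [425.  12.] [array([425.,  12.]), array([32., 14.]), np.float64(68.0)]
black (475, 271) [ 458. -303.] [array([ 450., -306.]), array([70., 44.]), np.float64(14.0)]
black (414, 261) [ 465. -178.] [array([ 465., -178.]), array([42., 42.]), np.float64(0.0)]
black (480, 214) [ 564. -317.] [array([ 571., -318.]), array([25., 76.]), np.float64(82.0)]
black (422, 205) [ 587. -201.] [array([ 588., -194.]), array([45., 71.]), np.float64(82.0)]
black (631, 137) [ 745. -643.] [array([ 745., -643.]), array([26., 15.]), np.float64(31.0)]
black (243, 130) [743. 195.] [array([744., 195.]), array([30., 12.]), np.float64(21.0)]
```

```bash
python3 -m inch '{"translation":[[0.9,0.5,0],[0.9,0.5,0],[0.9,0.5,0]],"rot":[[0,0,0],[0,0,0],[0,0,0]],"jaw":[87,87,87]}' 40
python3 -m inch '{"translation":[[0.9,0.9,0],[0.9,0.9,0],[0.9,0.9,0],[0.9,0.9,0]],"rot":[[0,0,0.33],[0,0,0.33],[0,0,0.33],[0,0,0.33]],"jaw":[87,87,87,87]}'
python3 -m inch '{"translation":[[0.4,1,0],[0.4,1,0],[0.4,1,0],[0.4,1,0]],"rot":[[0,0,0.33],[0,0,0.33],[0,0,0.33],[0,0,0.33]],"jaw":[87,87,87,87]}'
for i in 1 2 3 4; do python3 -m inch '{"translation":[[0,1,0],[0,1,0],[0,1,0]],"rot":[[0,0,0],[0,0,0],[0,0,0]],"jaw":[87,87,87]}'; done
python3 -m inch '{"translation":[[0,1,0],[0,1,0],[0,1,0],[0,1,0]],"rot":[[0,0,0],[0,0,0],[0,0,0],[0,0,0]],"jaw":[87,87,87,87]}'
```

```text
time: 0.4
ee_pos: [0.3772, -0.5029, 0.2323]
eef_rot: [0.972, 0.235, 0.002, -0.002]
ft_force: [-0.0, -0.3, -0.0]
width: 0.0869
time: 0.8
ee_pos: [0.4718, -0.4071, 0.2319]
eef_rot: [0.915, 0.404, 0.003, -0.003]
ft_force: [-0.0, -0.0, -0.4]
width: 0.0866
time: 1.2
ee_pos: [0.513, -0.3043, 0.2318]
eef_rot: [0.83, 0.557, 0.002, -0.004]
ft_force: [-0.4, -0.2, 0.1]
width: 0.0872
time: 1.5
ee_pos: [0.5134, -0.199, 0.2322]
eef_rot: [0.829, 0.559, 0.003, -0.005]
ft_force: [1.3, -0.3, 0.2]
width: 0.0866
time: 1.8
ee_pos: [0.5136, -0.0941, 0.2326]
eef_rot: [0.828, 0.561, 0.004, -0.005]
ft_force: [0.7, -0.7, -0.3]
width: 0.0869
time: 2.1
ee_pos: [0.5135, 0.0109, 0.233]
eef_rot: [0.826, 0.563, 0.004, -0.006]
ft_force: [0.1, -0.5, 0.8]
width: 0.087
time: 2.4
ee_pos: [0.513, 0.116, 0.2334]
eef_rot: [0.825, 0.565, 0.005, -0.006]
ft_force: [0.5, 0.4, 0.1]
width: 0.0865
time: 2.8
ee_pos: [0.5133, 0.2161, 0.2331]
eef_rot: [0.825, 0.566, 0.005, -0.007]
ft_force: [0.1, -0.6, -0.6]
width: 0.0869
```

```bash
python3 - <<'E'
from h import *
C=cam("wrist"); im=eyes.camera("wrist"); cv2.imwrite("pics/w1.png",im); print(yaw(),C[2])
for nm,lo,hi,z in(("brass",(12,110,60),(28,255,255),.014),("nut",(12,110,60),(28,255,255),.024),("white",(0,0,150),(180,60,255),.03),("black",(0,0,0),(180,255,40),.041)):
    for c in blobs(im,lo,hi,150):
        a=meas(c,C,z); x,y,w,h=cv2.boundingRect(c)
        print(nm,(x+w//2,y+h//2),a[0],a[1])
E
```

```text
-21.218234913239243 [0.54440637 0.29112691 0.38577813]
brass (462, 429) [590. -87.] [array([577., -80.]), array([ 35., 406.]), np.float64(70.0)]
brass (308, 400) [430.  25.] [array([428.,  20.]), array([41., 33.]), np.float64(69.0)]
brass (528, 367) [669. -28.] [array([665., -27.]), array([87., 34.]), np.float64(83.0)]
brass (105, 367) [233. 140.] [array([236., 138.]), array([89., 34.]), np.float64(55.0)]
brass (285, 276) [460. 165.] [array([460., 165.]), array([55., 52.]), np.float64(55.0)]
brass (407, 219) [591. 174.] [array([595., 168.]), array([78., 57.]), np.float64(43.0)]
brass (206, 78) [467. 361.] [array([467., 361.]), array([29., 13.]), np.float64(55.0)]
brass (312, 16) [570. 374.] [array([570., 374.]), array([13., 27.]), np.float64(17.0)]
nut (462, 429) [589. -77.] [array([576., -70.]), array([ 34., 395.]), np.float64(70.0)]
nut (308, 400) [434.  32.] [array([431.,  27.]), array([40., 33.]), np.float64(69.0)]
nut (528, 367) [666. -20.] [array([662., -18.]), array([85., 33.]), np.float64(83.0)]
nut (105, 367) [242. 144.] [array([244., 142.]), array([87., 33.]), np.float64(55
[... 526 characters left out ...]
e (55, 283) [249. 243.] [array([255., 245.]), array([31., 30.]), np.float64(89.0)]
white (38, 197) [277. 325.] [array([283., 322.]), array([32., 75.]), np.float64(74.0)]
white (590, 185) [755. 151.] [array([752., 152.]), array([36., 57.]), np.float64(37.0)]
white (194, 122) [445. 329.] [array([444., 329.]), array([41., 42.]), np.float64(69.0)]
white (348, 58) [585. 329.] [array([585., 329.]), array([59., 59.]), np.float64(69.0)]
black (510, 355) [671.  -4.] [array([647.,   2.]), array([145., 278.]), np.float64(62.0)]
black (320, 384) [333.  51.] [array([449.,  46.]), array([228., 705.]), np.float64(69.0)]
black (566, 163) [730. 184.] [array([729., 184.]), array([33., 16.]), np.float64(23.0)]
```

View pics/w1.png

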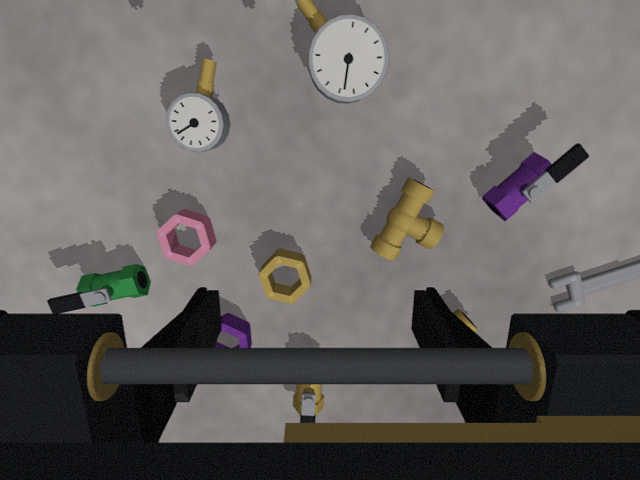

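```bash
python3 - <<'E'
from h import *
for f,n in(("w1","wrist"),("top0","top")):
    im=cv2.imread(f"pics/{f}.png"); C=cam(n)
    for c in blobs(im,(12,110,60),(28,255,255),150):
        ce,_,P=meas(c,C,.020)
        if np.hypot(*(ce-[461,168]))<15:
            th=np.arange(0,60,2); W=[sum(np.ptp(P@[np.cos(a),np.sin(a)]) for a in np.radians(t+np.array([0,60,120])))/3 for t in th]
            print(n,th[np.argmin(W)],min(W),max(W))
            for t in(0,60,120):
                a=np.radians(th[np.argmin(W)]+t); print(t,np.ptp(P@[np.cos(a),np.sin(a)]))
s=r.read_state(); print(s["ee_pos"],yaw())
E
```

```text
wrist 54 50.49844651518762 55.3933115497807
0 54.153359104571564
60 49.04528930058434
120 48.29669114040695
top 56 48.94117152549254 52.13308783918947
0 50.39535235569298
60 48.793081370445194
120 47.63508085033948
[0.51377149 0.21438872 0.23301658] -21.218234913239243
```

```bash
python3 -m inch '{"translation":[[-0.53,-0.46,-0.5],[-0.53,-0.46,-1],[-0.53,-0.46,-1],[-0.53,-0.46,-1]],"rot":[[0,0,0.27],[0,0,0.27],[0,0,0.27],[0,0,0.27]],"jaw":[70,70,70,70]}' 40
python3 -m inch '{"translation":[[0,0,-0.4],[0,0,-0.8],[0,0,-0.9],[0,0,-0.9],[0,0,-0.9]],"rot":[[0,0,0],[0,0,0],[0,0,0],[0,0,0],[0,0,0]],"jaw":[70,70,70,70,70]}'
python3 - <<'E'
from h import *
print(r.read_state()["ee_pos"],yaw(),Rn.from_quat(r.read_state()["eef_rot"]).as_matrix()[:,2])
C=cam("wrist"); im=eyes.camera("wrist"); cv2.imwrite("pics/w2.png",im)
E
```

```text
time: 3.25
ee_pos: [0.459, 0.1637, 0.13]
eef_rot: [0.739, 0.673, 0.001, -0.007]
ft_force: [-0.2, 0.2, 0.8]
width: 0.0711
time: 3.75
ee_pos: [0.4606, 0.1641, 0.0421]
eef_rot: [0.74, 0.673, 0.002, -0.007]
ft_force: [0.1, 1.2, -0.7]
width: 0.0701
[0.46064522 0.16411972 0.04210243] -5.3828157110368515 [-0.00627788  0.01288618 -0.99989726]
```

View pics/w2.png

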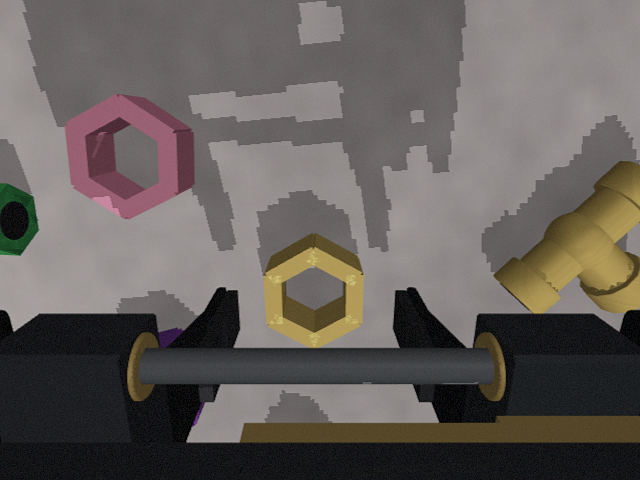

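```bash
python3 - <<'E'
from h import *
C=cam("wrist"); print(pt(C,(314,296),.022))
E
```

```text
[0.4607763  0.16604676 0.022     ]
```

```bash
python3 -m inch '{"translation":[[0,0.02,-0.15],[0,0.02,-0.28],[0,0.02,-0.28],[0,0.02,-0.28],[0,0.02,-0.28],[0,0.02,-0.28],[0,0.02,-0.28],[0,0.02,-0.28],[0,0.02,-0.28],[0,0.02,-0.28]],"rot":[[0,0,0],[0,0,0],[0,0,0],[0,0,0],[0,0,0],[0,0,0],[0,0,0],[0,0,0],[0,0,0],[0,0,0]],"jaw":[70,70,70,40,40,40,40,40,40,40]}' 40
python3 -m inch '{"translation":[[0,0,0.3],[0,0,0.6],[0,0,0.9],[0,0,0.9]],"rot":[[0,0,0],[0,0,0],[0,0,0],[0,0,0]],"jaw":[40,40,40,40]}'
```

```text
time: 4.8
ee_pos: [0.4608, 0.1662, 0.0145]
eef_rot: [0.739, 0.673, 0.002, -0.007]
ft_force: [-0.3, -0.6, 4.6]
width: 0.0455
time: 5.2
ee_pos: [0.4628, 0.167, 0.1079]
eef_rot: [0.739, 0.673, 0.005, -0.005]
ft_force: [-0.2, -0.3, -1.6]
width: 0.0459
```

```bash
for i in 1 2 3; do python3 -m inch '{"translation":[[0,-0.4,0],[0,-0.8,0],[0,-0.86,0],[0,-0.86,0]],"rot":[[0,0,0],[0,0,0],[0,0,0],[0,0,0]],"jaw":[40,40,40,40]}'; done
python3 -m inch '{"translation":[[0,-0.4,0],[0,-0.8,-0.2],[0,-0.86,-0.4],[0,-0.86,-0.6],[0,-0.86,-0.6],[0,-0.86,-0.6]],"rot":[[0,0,-0.05],[0,0,-0.05],[0,0,-0.05],[0,0,-0.05],[0,0,-0.05],[0,0,-0.05]],"jaw":[40,40,40,40,40,40]}'
python3 - <<'E'
from h import *
print(r.read_state()["ee_pos"],yaw(),Rn.from_quat(r.read_state()["eef_rot"]).as_matrix()[:,2],r.read_state()["width"])
C=cam("wrist"); im=eyes.camera("wrist"); cv2.imwrite("pics/w3.png",im)
E
```

```text
time: 5.6
ee_pos: [0.4624, 0.0795, 0.1071]
eef_rot: [0.74, 0.672, 0.004, -0.005]
ft_force: [-0.7, 0.3, -1.5]
width: 0.0457
time: 6.0
ee_pos: [0.4624, -0.0064, 0.1066]
eef_rot: [0.741, 0.672, 0.004, -0.006]
ft_force: [-0.2, 0.6, -1.8]
width: 0.0456
time: 6.4
ee_pos: [0.4627, -0.0914, 0.1063]
eef_rot: [0.741, 0.672, 0.004, -0.006]
ft_force: [0.2, 0.7, -3.1]
width: 0.0458
time: 7.0
ee_pos: [0.4634, -0.1751, 0.0466]
eef_rot: [0.757, 0.653, 0.005, -0.006]
ft_force: [-0.3, -0.4, -1.8]
width: 0.0457
[ 0.46339311 -0.17511385  0.04662425] -8.447237029808665 [-9.78997108e-04  1.57327109e-02 -9.99875754e-01] 0.0457284224165115
```

View pics/w3.png

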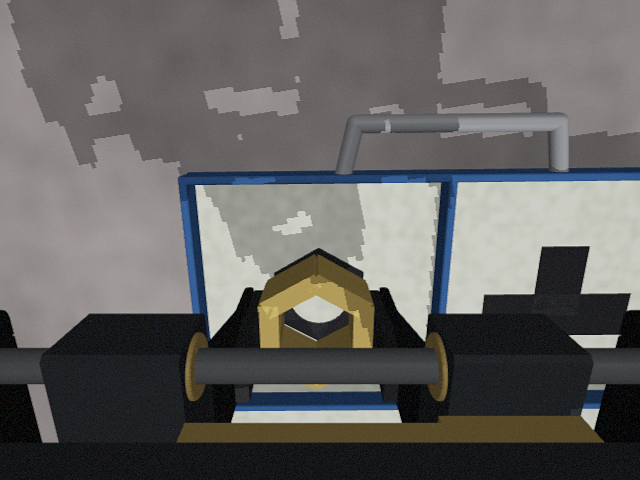

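```bash
python3 -m inch '{"translation":[[0,0,-0.1],[0,0,-0.18],[0,0,-0.22],[0,0,-0.23],[0,0,-0.235],[0,0,-0.235],[0,0,-0.235],[0,0,-0.235],[0,0,-0.235]],"rot":[[0,0,0],[0,0,0],[0,0,0],[0,0,0],[0,0,0],[0,0,0],[0,0,0],[0,0,0],[0,0,0]],"jaw":[40,40,40,40,40,62,62,62,62]}'
python3 -m inch '{"translation":[[0,0,0.2],[0,0,0.5],[0,0,1],[0,0,1]],"rot":[[0,0,0],[0,0,0],[0,0,0],[0,0,0]],"jaw":[62,62,62,62]}'
```

```text
time: 7.95
ee_pos: [0.4639, -0.1758, 0.024]
eef_rot: [0.757, 0.653, 0.005, -0.005]
ft_force: [-0.8, 0.3, 0.1]
width: 0.061
time: 8.35
ee_pos: [0.4673, -0.1767, 0.1299]
eef_rot: [0.757, 0.653, 0.007, -0.001]
ft_force: [0.2, -0.6, -0.4]
width: 0.0623
```

```bash
python3 -m inch '{"translation":[[-0.1,0.4,0.1],[-0.2,0.8,0.1],[-0.3,1,0.1],[-0.3,1,0.1]],"rot":[[0,0,-0.13],[0,0,-0.26],[0,0,-0.26],[0,0,-0.26]],"jaw":[70,70,70,70]}'
python3 -m inch '{"translation":[[0,0.5,0],[0,1,0],[0,1,0],[0,1,0]],"rot":[[0,0,0],[0,0,0],[0,0,0],[0,0,0]],"jaw":[70,70,70,70]}'
python3 - <<'E'
from h import *
print(r.read_state()["ee_pos"],yaw(),Rn.from_quat(r.read_state()["eef_rot"]).as_matrix()[:,2])
C=cam("wrist"); im=eyes.camera("wrist"); cv2.imwrite("pics/w4.png",im)
for c in blobs(im,(12,110,60),(28,255,255),150):
        a=meas(c,C,.015); x,y,w,h=cv2.boundingRect(c)
        print((x+w//2,y+h//2),a[0],a[1])
E
```

```text
time: 8.75
ee_pos: [0.4366, -0.074, 0.14]
eef_rot: [0.838, 0.546, 0.007, 0.0]
ft_force: [-0.1, -0.6, 0.7]
width: 0.0697
time: 9.15
ee_pos: [0.4369, 0.0264, 0.14]
eef_rot: [0.837, 0.547, 0.007, 0.0]
ft_force: [0.7, -1.6, -0.5]
width: 0.0705
[0.43690894 0.02637646 0.13995463] -23.692173550686448 [ 0.01223221  0.00725275 -0.99989888]
(440, 424) [ 480. -180.] [array([ 471., -169.]), array([ 37., 346.]), np.float64(66.0)]
(490, 367) [ 527. -132.] [array([ 525., -132.]), array([66., 22.]), np.float64(79.0)]
(142, 367) [265. -16.] [array([267., -17.]), array([65., 22.]), np.float64(55.0)]
(305, 223) [439.  45.] [array([436.,  38.]), array([64., 34.]), np.float64(66.0)]
(524, 135) [598.  35.] [array([603.,  31.]), array([57., 59.]), np.float64(25.0)]
```

View pics/w4.png

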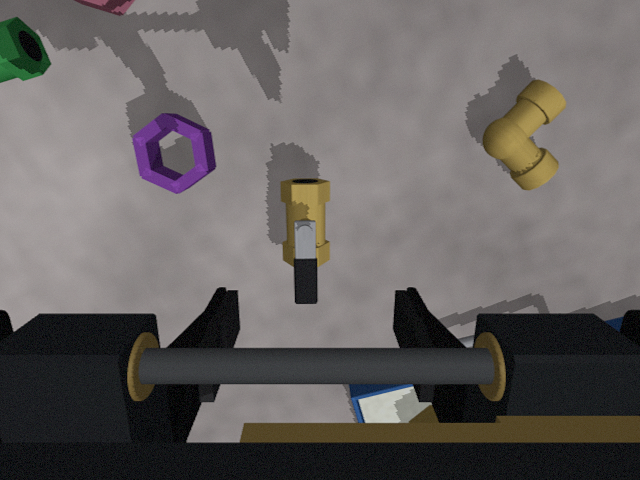

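```bash
python3 - <<'E'
from h import *
C=cam("wrist")
a=pt(C,(304,221),.045);b=pt(C,(306,303),.045); d=(b-a); print(a,b,np.linalg.norm(d),np.degrees(np.arctan2(d[1],d[0])), a+d*7/59)
c=pt(C,(305,180),.030); print(c, c[:2]+29*d[:2]/np.linalg.norm(d)/1000)
E
```

```text
[0.43968287 0.04585711 0.045     ] [ 0.41718486 -0.00710339  0.045     ] 0.05754106793977579 -113.0161473284438 [0.43701362 0.03957366 0.045     ]
[0.4499022  0.06758124 0.03      ] [0.43856347 0.0408898 ]
```

```bash
python3 -m inch '{"translation":[[0.01,0.14,-0.3],[0.01,0.14,-0.6],[0.01,0.14,-0.9],[0.01,0.14,-0.9],[0.01,0.14,-0.9]],"rot":[[0,0,0],[0,0,0],[0,0,0],[0,0,0],[0,0,0]],"jaw":[70,70,70,70,70]}'
python3 - <<'E'
from h import *
print(r.read_state()["ee_pos"],yaw())
C=cam("wrist"); im=eyes.camera("wrist"); cv2.imwrite("pics/w5.png",im)
E
```

```text
time: 9.7
ee_pos: [0.4379, 0.0381, 0.0501]
eef_rot: [0.838, 0.545, 0.007, -0.0]
ft_force: [-0.1, 0.2, -1.1]
width: 0.0698
[0.43794345 0.03813164 0.05012382] -23.916602841946183
```

View pics/w5.png

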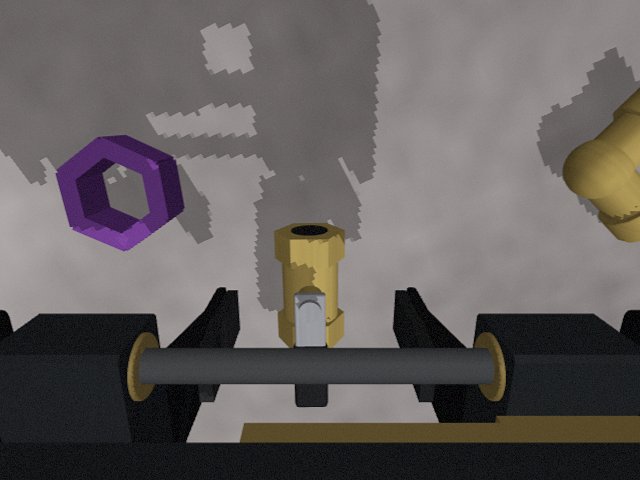

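```bash
python3 - <<'E'
from h import *
C=cam("wrist"); u=np.array([np.cos(np.radians(-113.5)),np.sin(np.radians(-113.5))])
c=pt(C,(311,224),.030); print(c[:2]*1000+29*u)
c=pt(C,(312,294),.045); print(c[:2]*1000+7*u)
c=pt(C,(311,264),.029); print(c[:2]*1000+15*u)
E
```

```text
[441.36312979  46.17054449]
[439.35492406  41.12597271]
[438.96986364  41.2320344 ]
```

```bash
python3 -m inch '{"translation":[[0.02,0.04,-0.15],[0.02,0.04,-0.3],[0.02,0.04,-0.35],[0.02,0.04,-0.35],[0.02,0.04,-0.35],[0.02,0.04,-0.35],[0.02,0.04,-0.35],[0.02,0.04,-0.35],[0.02,0.04,-0.35],[0.02,0.04,-0.35],[0.02,0.04,-0.35]],"rot":[[0,0,0],[0,0,0],[0,0,0],[0,0,0],[0,0,0],[0,0,0],[0,0,0],[0,0,0],[0,0,0],[0,0,0],[0,0,0]],"jaw":[70,70,70,70,20,20,20,20,20,20,20]}' 45
python3 -m inch '{"translation":[[0,0,0.3],[0,0,0.6],[0,0,0.9],[0,0,0.9]],"rot":[[0,0,0],[0,0,0],[0,0,0],[0,0,0]],"jaw":[20,20,20,20]}'
```

```text
time: 10.85
ee_pos: [0.4404, 0.0425, 0.0159]
eef_rot: [0.838, 0.545, 0.007, 0.0]
ft_force: [-1.1, -0.1, 2.2]
width: 0.0268
time: 11.25
ee_pos: [0.4427, 0.0427, 0.1092]
eef_rot: [0.838, 0.545, 0.009, 0.002]
ft_force: [-0.2, 0.5, -1.0]
width: 0.0269
```

```bash
for i in 1 2 3; do python3 -m inch '{"translation":[[0.15,-0.4,0],[0.32,-0.8,0],[0.32,-0.9,0],[0.32,-0.9,0]],"rot":[[0,0,0.08],[0,0,0.08],[0,0,0.08],[0,0,0.08]],"jaw":[20,20,20,20]}'; done
python3 -m inch '{"translation":[[0.2,-0.4,0],[0.32,-0.8,0],[0.32,-0.9,-0.2],[0.32,-0.9,-0.5],[0.32,-0.9,-0.55],[0.32,-0.9,-0.55]],"rot":[[0,0,0],[0,0,0],[0,0,0],[0,0,0],[0,0,0],[0,0,0]],"jaw":[20,20,20,20,20,20]}'
python3 - <<'E'
from h import *
print(r.read_state()["ee_pos"],yaw(),Rn.from_quat(r.read_state()["eef_rot"]).as_matrix()[:,2],r.read_state()["width"])
C=cam("wrist"); im=eyes.camera("wrist"); cv2.imwrite("pics/w6.png",im)
E
```

```text
time: 11.65
ee_pos: [0.4741, -0.0489, 0.1081]
eef_rot: [0.816, 0.579, 0.009, 0.001]
ft_force: [0.6, 0.1, -2.0]
width: 0.0267
time: 12.05
ee_pos: [0.5056, -0.1389, 0.1073]
eef_rot: [0.791, 0.612, 0.009, -0.0]
ft_force: [0.6, 1.3, -1.7]
width: 0.0268
time: 12.45
ee_pos: [0.5374, -0.2281, 0.1067]
eef_rot: [0.765, 0.644, 0.009, -0.001]
ft_force: [-0.2, 0.4, -1.1]
width: 0.0269
time: 13.05
ee_pos: [0.5692, -0.3148, 0.0511]
eef_rot: [0.764, 0.645, 0.009, -0.003]
ft_force: [0.2, -0.7, -1.8]
width: 0.0268
[ 0.56921981 -0.31480893  0.05106782] -9.666782678233014 [ 0.01021351  0.01542683 -0.99982883] 0.02676303125087039
```

View pics/w6.png

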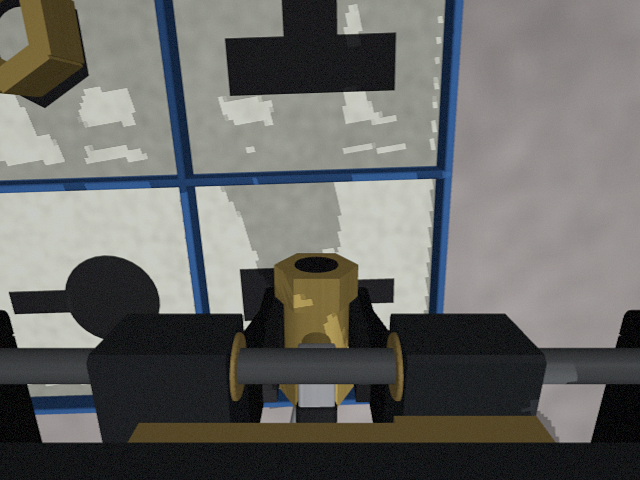

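```bash
python3 -m inch '{"translation":[[0,0,-0.1],[0,0,-0.2],[0,0,-0.24],[0,0,-0.265],[0,0,-0.27],[0,0,-0.27],[0,0,-0.27],[0,0,-0.27],[0,0,-0.27]],"rot":[[0,0,0],[0,0,0],[0,0,0],[0,0,0],[0,0,0],[0,0,0],[0,0,0],[0,0,0],[0,0,0]],"jaw":[20,20,20,20,20,20,55,55,55]}'
python3 -m inch '{"translation":[[0,0,0.2],[0,0,0.5],[0,0,1],[0,0,1]],"rot":[[0,0,0],[0,0,0],[0,0,0],[0,0,0]],"jaw":[55,55,55,55]}'
```

```text
time: 14.0
ee_pos: [0.5703, -0.3159, 0.0259]
eef_rot: [0.764, 0.645, 0.009, -0.001]
ft_force: [-0.2, 0.5, 0.2]
width: 0.0435
time: 14.4
ee_pos: [0.5738, -0.3172, 0.1335]
eef_rot: [0.764, 0.645, 0.011, 0.004]
ft_force: [2.0, 0.3, 1.3]
width: 0.0547
```

```bash
for i in 1 2 3; do python3 -m inch '{"translation":[[0,0.5,0],[0.05,0.95,0],[0.07,0.95,0],[0.07,0.95,0]],"rot":[[0,0,0.1],[0,0,0.2],[0,0,0.3],[0,0,0.3]],"jaw":[60,60,60,60]}'; done
for i in 1 2; do python3 -m inch '{"translation":[[0,0.5,0],[0.05,0.95,0],[0.07,0.95,0],[0.07,0.95,0]],"rot":[[0,0,0],[0,0,0],[0,0,0],[0,0,0]],"jaw":[60,60,60,60]}'; done
python3 - <<'E'
from h import *
print(r.read_state()["ee_pos"],yaw(),Rn.from_quat(r.read_state()["eef_rot"]).as_matrix()[:,2])
C=cam("wrist"); im=eyes.camera("wrist"); cv2.imwrite("pics/w7.png",im)
for c in blobs(im,(12,110,60),(28,255,255),150):
        a=meas(c,C,.014); x,y,w,h=cv2.boundingRect(c)
        print((x+w//2,y+h//2),a[0],a[1])
E
```

```text
time: 14.8
ee_pos: [0.5815, -0.221, 0.1341]
eef_rot: [0.652, 0.758, 0.012, 0.003]
ft_force: [-0.2, -0.5, 0.7]
width: 0.0601
time: 15.2
ee_pos: [0.5887, -0.1263, 0.1341]
eef_rot: [0.526, 0.85, 0.012, 0.001]
ft_force: [0.9, -1.1, -0.5]
width: 0.0597
time: 15.6
ee_pos: [0.5961, -0.0327, 0.1338]
eef_rot: [0.389, 0.921, 0.012, -0.001]
ft_force: [-0.4, -0.2, -0.9]
width: 0.0602
time: 16.0
ee_pos: [0.6035, 0.0605, 0.1335]
eef_rot: [0.392, 0.92, 0.012, -0.001]
ft_force: [0.3, -0.7, -0.3]
width: 0.0599
time: 16.4
ee_pos: [0.6112, 0.1535, 0.133]
eef_rot: [0.394, 0.919, 0.011, -0.001]
ft_force: [0.1, -1.2, 0.0]
width: 0.0598
[0.61122184 0.15346593 0.13299345] 43.56523341945217 [ 0.00756895  0.02080893 -0.99975482]
(427, 429) [805. 104.] [array([798., 101.]), array([362.,  26.]), np.float64(42.0)]
(468, 367) [777. 163.] [array([776., 161.]), array([19., 64.]), np.float64(54.0)]
(181, 352) [592.  20.] [array([594.,  10.]), array([30., 90.]), np.float64(15.0)]
(312, 207) [591. 174.] [array([596., 169.]), array([79., 55.]), np.float64(43.0)]
```

View pics/w7.png

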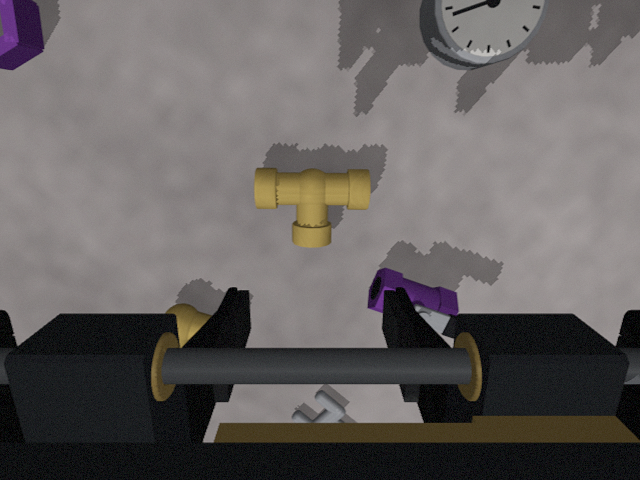

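```bash
python3 - <<'E'
from h import *
C=cam("wrist"); y=np.radians(yaw()); A=np.array([[np.cos(y),np.sin(y)],[-np.sin(y),np.cos(y)]])
g=pt(C,(311,232),.024)[:2]*1000; g2=pt(C,(312,189),.022)[:2]*1000; print("collar",g,"junction",g2)
for uv in((369,300),(387,270),(400,316),(457,300)):
    p=pt(C,uv,.02)[:2]*1000; print("purple",p,A@(p-g))
for uv in((185,307),(210,330)):
    p=pt(C,uv,.014)[:2]*1000; print("elbow",p,A@(p-g))
E
```

```text
collar [605.2154035  157.03794257] junction [585.75987186 178.71364749]
purple [672.40828784 147.6132922 ] [ 42.25455732 -53.08728781]
purple [665.01179007 172.85224766] [ 54.26176889 -29.68771682]
purple [698.65574325 154.24331778] [ 65.85811226 -66.34467629]
purple [719.93691556 191.8382117 ] [107.17305615 -53.72169112]
elbow [578.44743397  48.47005487] [-94.14765777 -60.33016635]
elbow [604.1910004   46.07319273] [-77.12306956 -79.78882912]
```

```bash
python3 -m inch '{"translation":[[-0.05,0.04,-0.3],[-0.05,0.04,-0.6],[-0.05,0.04,-0.85],[-0.05,0.04,-0.85],[-0.05,0.04,-0.85]],"rot":[[0.01,0,0],[0.02,0,0],[0.02,0,0],[0.02,0,0],[0.02,0,0]],"jaw":[52,52,52,52,52]}'
python3 - <<'E'
from h import *
print(r.read_state()["ee_pos"],yaw(),Rn.from_quat(r.read_state()["eef_rot"]).as_matrix()[:,2])
C=cam("wrist"); im=eyes.camera("wrist"); cv2.imwrite("pics/w8.png",im)
E
```

```text
time: 16.95
ee_pos: [0.6069, 0.1541, 0.0483]
eef_rot: [0.396, 0.918, 0.02, -0.005]
ft_force: [0.1, -0.1, 0.5]
width: 0.052
[0.60688056 0.15408504 0.0483367 ] 43.26193873975028 [ 0.00741995  0.04032278 -0.99915916]
```

View pics/w8.png

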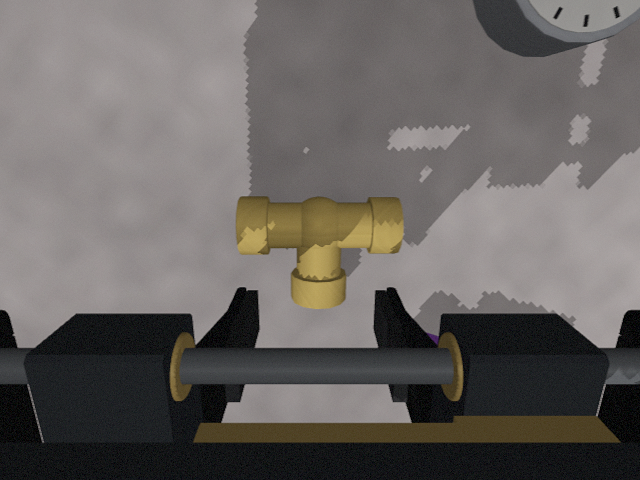

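```bash
python3 - <<'E'
from h import *
C=cam("wrist"); print(pt(C,(319,289),.022)*1000)
E
python3 -m inch '{"translation":[[0,0.0,0],[0,0.0,0],[0,0,0]],"rot":[[-0.04,0.007,0],[-0.04,0.007,0],[-0.04,0.007,0]],"jaw":[52,52,52]}'
python3 - <<'E'
from h import *
print(r.read_state()["ee_pos"],yaw(),Rn.from_quat(r.read_state()["eef_rot"]).as_matrix()[:,2])
E
```

```text
[607.86609171 158.16204294  22.        ]
time: 17.3
ee_pos: [0.6081, 0.1552, 0.0505]
eef_rot: [0.396, 0.918, 0.001, 0.002]
ft_force: [0.1, 0.2, -0.2]
width: 0.0522
[0.60809427 0.1552176  0.05053473] 43.34116768878982 [ 3.74614249e-03  1.55350980e-04 -9.99992971e-01]
```

Level now. Descend by (0, +3, −35.5) mm and grip.

```bash
python3 -m inch '{"translation":[[0,0.03,-0.15],[0,0.03,-0.3],[0,0.03,-0.36],[0,0.03,-0.36],[0,0.03,-0.36],[0,0.03,-0.36],[0,0.03,-0.36],[0,0.03,-0.36],[0,0.03,-0.36],[0,0.03,-0.36]],"rot":[[0,0,0],[0,0,0],[0,0,0],[0,0,0],[0,0,0],[0,0,0],[0,0,0],[0,0,0],[0,0,0],[0,0,0]],"jaw":[52,52,52,52,20,20,20,20,20,20]}' 55
python3 -m inch '{"translation":[[0,0,0.3],[0,0,0.6],[0,0,0.9],[0,0,0.9]],"rot":[[0,0,0],[0,0,0],[0,0,0],[0,0,0]],"jaw":[20,20,20,20]}'
```

```text
time: 18.3
ee_pos: [0.6082, 0.1581, 0.0147]
eef_rot: [0.396, 0.918, 0.001, 0.002]
ft_force: [-0.7, -0.5, 1.6]
width: 0.0262
time: 18.7
ee_pos: [0.6102, 0.1592, 0.109]
eef_rot: [0.396, 0.918, 0.003, 0.004]
ft_force: [1.9, 0.4, -1.5]
width: 0.0263
```

```bash
for i in 1 2 3; do python3 -m inch '{"translation":[[0,-0.3,0],[-0.03,-0.6,0],[-0.06,-0.92,0],[-0.06,-0.92,0],[-0.06,-0.92,0]],"rot":[[0,0,-0.07],[0,0,-0.17],[0,0,-0.28],[0,0,-0.28],[0,0,-0.28]],"jaw":[20,20,20,20,20]}'; done
python3 -m inch '{"translation":[[0,-0.4,0],[-0.06,-0.8,0],[-0.06,-0.92,-0.2],[-0.06,-0.92,-0.5],[-0.06,-0.92,-0.55],[-0.06,-0.92,-0.55]],"rot":[[0,0,0],[0,0,0],[0,0,0],[0,0,0],[0,0,0],[0,0,0]],"jaw":[20,20,20,20,20,20]}'
python3 - <<'E'
from h import *
print(r.read_state()["ee_pos"],yaw(),Rn.from_quat(r.read_state()["eef_rot"]).as_matrix()[:,2],r.read_state()["width"])
C=cam("wrist"); im=eyes.camera("wrist"); cv2.imwrite("pics/w9.png",im)
E
```

```text
time: 19.2
ee_pos: [0.6038, 0.0662, 0.1081]
eef_rot: [0.526, 0.85, 0.002, 0.004]
ft_force: [-0.5, 1.3, -2.1]
width: 0.0265
time: 19.7
ee_pos: [0.5976, -0.0252, 0.1076]
eef_rot: [0.644, 0.765, 0.001, 0.004]
ft_force: [-0.5, 1.0, -1.9]
width: 0.0264
time: 20.2
ee_pos: [0.5919, -0.1157, 0.1073]
eef_rot: [0.748, 0.663, 0.001, 0.004]
ft_force: [-0.4, 1.4, -1.0]
width: 0.0265
time: 20.8
ee_pos: [0.5859, -0.2051, 0.0516]
eef_rot: [0.747, 0.665, 0.001, 0.002]
ft_force: [1.4, 0.2, -0.5]
width: 0.0266
[ 0.58587836 -0.20505485  0.05164799] -6.643816898052082 [ 0.00432344 -0.00270732 -0.99998699] 0.026560962659418177
```

View pics/w9.png

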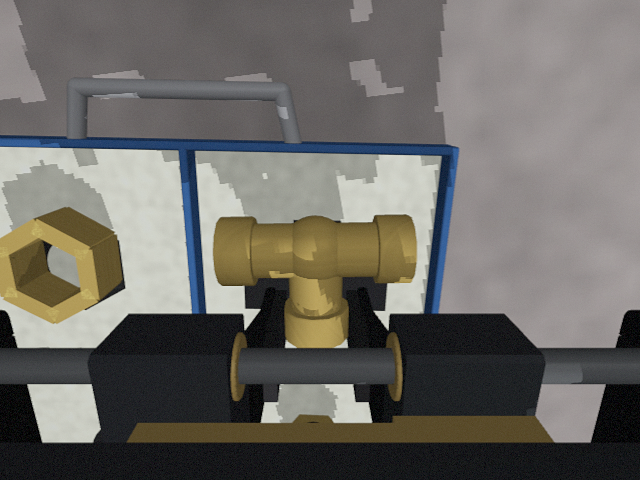

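```bash
python3 -m inch '{"translation":[[0,0,-0.1],[0,0,-0.2],[0,0,-0.25],[0,0,-0.28],[0,0,-0.287],[0,0,-0.287],[0,0,-0.287],[0,0,-0.287],[0,0,-0.287]],"rot":[[0,0,0],[0,0,0],[0,0,0],[0,0,0],[0,0,0],[0,0,0],[0,0,0],[0,0,0],[0,0,0]],"jaw":[20,20,20,20,20,20,50,50,50]}'
python3 -m inch '{"translation":[[0,0,0.2],[0,0,0.5],[0,0,1],[0,0,1]],"rot":[[0,0,0],[0,0,0],[0,0,0],[0,0,0]],"jaw":[50,50,50,50]}'
```

```text
time: 21.75
ee_pos: [0.587, -0.2057, 0.0247]
eef_rot: [0.747, 0.665, 0.001, 0.004]
ft_force: [0.1, -0.6, -0.6]
width: 0.0433
time: 22.15
ee_pos: [0.5907, -0.2063, 0.132]
eef_rot: [0.747, 0.665, 0.004, 0.008]
ft_force: [0.5, 0.7, -0.4]
width: 0.0499
```

```bash
for i in 1 2 3 4; do python3 -m inch '{"translation":[[-0.1,0.5,0],[-0.24,0.89,0],[-0.24,0.89,0],[-0.24,0.89,0]],"rot":[[0,0,-0.06],[0,0,-0.12],[0,0,-0.12],[0,0,-0.12]],"jaw":[80,80,80,80]}'; done
for i in 1 2; do python3 -m inch '{"translation":[[-0.1,0.5,0],[-0.24,0.89,0],[-0.24,0.89,0],[-0.24,0.89,0]],"rot":[[0,0,0],[0,0,0],[0,0,0],[0,0,0]],"jaw":[80,80,80,80]}'; done
python3 - <<'E'
from h import *
print(r.read_state()["ee_pos"],yaw(),Rn.from_quat(r.read_state()["eef_rot"]).as_matrix()[:,2])
C=cam("wrist"); im=eyes.camera("wrist"); cv2.imwrite("pics/w10.png",im)
for c in blobs(im,(0,0,150),(180,60,255),400):
        a=meas(c,C,.030); x,y,w,h=cv2.boundingRect(c); print("w",(x+w//2,y+h//2),a[0],a[1])
for c in blobs(im,(12,110,60),(28,255,255),150):
        a=meas(c,C,.014); x,y,w,h=cv2.boundingRect(c); print("b",(x+w//2,y+h//2),a[0],a[1])
E
```

```text
time: 22.55
ee_pos: [0.5669, -0.1165, 0.1326]
eef_rot: [0.787, 0.617, 0.004, 0.009]
ft_force: [1.0, -1.4, -0.2]
width: 0.0741
time: 22.95
ee_pos: [0.5433, -0.0281, 0.1328]
eef_rot: [0.824, 0.567, 0.003, 0.01]
ft_force: [0.5, -0.7, 0.0]
width: 0.0802
time: 23.35
ee_pos: [0.52, 0.0596, 0.1328]
eef_rot: [0.857, 0.514, 0.002, 0.01]
ft_force: [-0.0, -1.1, 0.7]
width: 0.08
time: 23.75
ee_pos: [0.4969, 0.147, 0.1327]
eef_rot: [0.888, 0.459, 0.002, 0.011]
ft_force: [0.4, -0.5, -0.8]
width: 0.0798
time: 24.15
ee_pos: [0.4741, 0.2343, 0.1324]
eef_rot: [0.888, 0.459, 0.001, 0.011]
ft_force: [0.7, -1.4, -0.1]
width: 0.0801
time: 24.55
ee_pos: [0.4515, 0.3215, 0.132]
eef_rot: [0.889, 0.458, 0.001, 0.012]
ft_force: [-0.1, -1.1, -0.2]
width: 0.0799
[0.45148026 0.32147918 0.132002  ] -35.41572569552199 [ 0.012752   -0.01955653 -0.99972743]
w (297, 242) [445. 329.] [array([445., 329.]), array([41., 42.]), np.float64(54.0)]
w (485, 114) [587. 328.] [array([586., 327.]), array([59., 59.]), np.float64(10.0)]
b (453, 429) [459. 103.] [array([453., 111.]), array([ 27., 323.]), np.float64(53.0)]
b (519, 367) [525. 132.] [array([524., 135.]), array([66., 16.]), np.float64(63.0)]
b (114, 367) [262. 327.] [array([264., 326.]), array([64., 14.]), np.float64(42.0)]
b (296, 180) [467. 360.] [array([467., 360.]), array([30., 12.]), np.float64(54.0)]
b (419, 68) [571. 372.] [array([571., 372.]), array([14., 30.]), np.float64(17.0)]
```

View pics/w10.png

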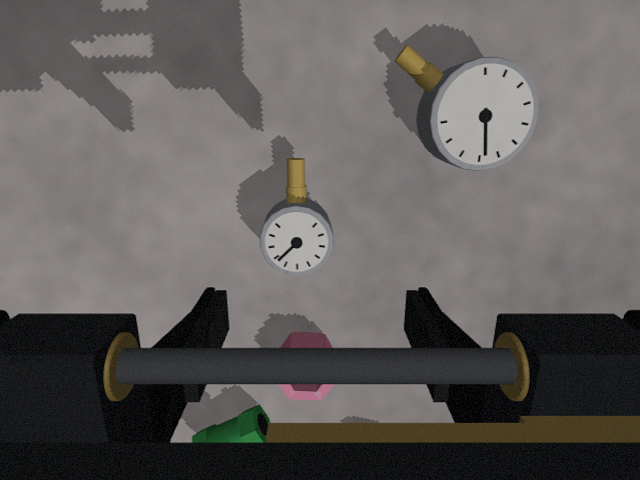

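```bash
python3 -m inch '{"translation":[[-0.06,0.075,-0.3],[-0.06,0.075,-0.6],[-0.06,0.075,-0.75],[-0.06,0.075,-0.75],[-0.06,0.075,-0.75]],"rot":[[0.019,0.012,0],[0.019,0.012,0],[0.019,0.012,0],[0.019,0.012,0],[0.019,0.012,0]],"jaw":[78,78,78,78,78]}'
python3 - <<'E'
from h import *
print(r.read_state()["ee_pos"],yaw(),Rn.from_quat(r.read_state()["eef_rot"]).as_matrix()[:,2])
C=cam("wrist"); im=eyes.camera("wrist"); cv2.imwrite("pics/w11.png",im)
for c in blobs(im,(0,0,120),(180,60,255),400):
        a=meas(c,C,.030); x,y,w,h=cv2.boundingRect(c); print("w",(x+w//2,y+h//2),a[0],a[1])
E
```

```text
time: 25.1
ee_pos: [0.4468, 0.3275, 0.0577]
eef_rot: [0.889, 0.457, 0.0, 0.0]
ft_force: [0.4, -0.5, 1.2]
width: 0.0781
[0.44681845 0.32754295 0.05773832] -35.591103673013194 [ 9.18032842e-04 -1.08878659e-04 -9.99999573e-01]
w (387, 403) [442. 250.] [array([442., 251.]), array([25., 70.]), np.float64(54.0)]
w (220, 413) [364. 297.] [array([363., 300.]), array([38., 54.]), np.float64(54.0)]
w (167, 140) [439. 423.] [array([438., 425.]), array([12., 44.]), np.float64(54.0)]
w (184, 73) [461. 440.] [array([461., 441.]), array([22., 25.]), np.float64(54.0)]
w (320, 174) [499. 347.] [array([477., 365.]), array([158., 319.]), np.float64(54.0)]
```

View pics/w11.png

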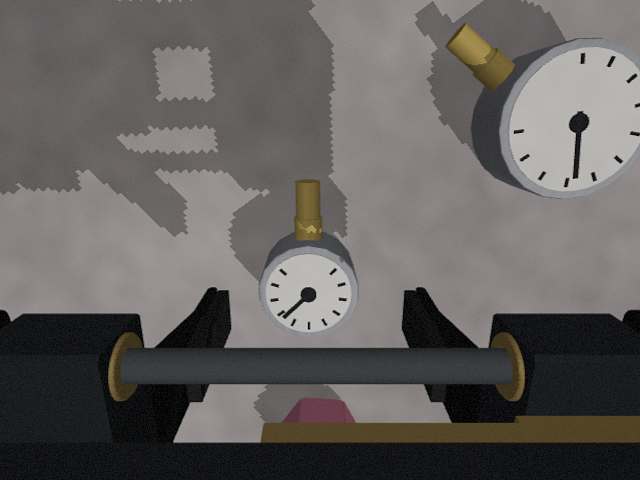

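```bash
python3 - <<'E'
from h import *
print(pt(cam("wrist"),(308,292),.030)*1000)
E
python3 -m inch '{"translation":[[-0.02,0.015,-0.15],[-0.02,0.015,-0.3],[-0.02,0.015,-0.42],[-0.02,0.015,-0.43],[-0.02,0.015,-0.43],[-0.02,0.015,-0.43],[-0.02,0.015,-0.43],[-0.02,0.015,-0.43],[-0.02,0.015,-0.43],[-0.02,0.015,-0.43]],"rot":[[0,0,0],[0,0,0],[0,0,0],[0,0,0],[0,0,0],[0,0,0],[0,0,0],[0,0,0],[0,0,0],[0,0,0]],"jaw":[78,78,78,78,40,40,40,40,40,40]}' 50
python3 -m inch '{"translation":[[0,0,0.3],[0,0,0.6],[0,0,0.9],[0,0,0.9]],"rot":[[0,0,0],[0,0,0],[0,0,0],[0,0,0]],"jaw":[40,40,40,40]}'
```

```text
[445.08187114 330.19111758  30.        ]
time: 26.15
ee_pos: [0.4451, 0.3298, 0.0156]
eef_rot: [0.889, 0.457, 0.001, 0.0]
ft_force: [-1.5, 0.1, 3.1]
width: 0.049
time: 26.55
ee_pos: [0.4467, 0.3313, 0.1094]
eef_rot: [0.889, 0.457, 0.004, -0.0]
ft_force: [0.2, -0.2, -1.6]
width: 0.0488
```

```bash
for i in 1 2 3 4; do python3 -m inch '{"translation":[[0,-0.4,0],[0,-0.8,0],[0,-0.92,0],[0,-0.92,0]],"rot":[[0,0,0.06],[0,0,0.11],[0,0,0.11],[0,0,0.11]],"jaw":[40,40,40,40]}'; done
for i in 1 2; do python3 -m inch '{"translation":[[0,-0.4,0],[0,-0.8,0],[0,-0.92,0],[0,-0.92,0]],"rot":[[0,0,0],[0,0,0],[0,0,0],[0,0,0]],"jaw":[40,40,40,40]}'; done
python3 -m inch '{"translation":[[0,-0.4,0],[0,-0.8,0],[0,-0.9,-0.2],[0,-0.9,-0.5],[0,-0.9,-0.55],[0,-0.9,-0.55]],"rot":[[0,0,0],[0,0,0],[0,0,0],[0,0,0],[0,0,0],[0,0,0]],"jaw":[40,40,40,40,40,40]}'
python3 - <<'E'
from h import *
print(r.read_state()["ee_pos"],yaw(),Rn.from_quat(r.read_state()["eef_rot"]).as_matrix()[:,2],r.read_state()["width"])
C=cam("wrist"); im=eyes.camera("wrist"); cv2.imwrite("pics/w12.png",im)
E
```

```text
time: 26.95
ee_pos: [0.4469, 0.2366, 0.1086]
eef_rot: [0.863, 0.506, 0.003, 0.0]
ft_force: [-0.0, 0.4, -2.3]
width: 0.0489
time: 27.35
ee_pos: [0.447, 0.1436, 0.1083]
eef_rot: [0.833, 0.554, 0.003, 0.0]
ft_force: [-0.6, -0.4, -2.0]
width: 0.0489
time: 27.75
ee_pos: [0.4473, 0.0515, 0.1081]
eef_rot: [0.8, 0.6, 0.003, -0.0]
ft_force: [-1.3, 0.9, -1.8]
width: 0.0492
time: 28.15
ee_pos: [0.4477, -0.0402, 0.1079]
eef_rot: [0.765, 0.644, 0.003, -0.0]
ft_force: [0.2, 1.1, -0.8]
width: 0.0492
time: 28.55
ee_pos: [0.4484, -0.1315, 0.1078]
eef_rot: [0.765, 0.644, 0.004, -0.001]
ft_force: [0.5, -0.2, -2.3]
width: 0.0486
time: 28.95
ee_pos: [0.4492, -0.2228, 0.1076]
eef_rot: [0.766, 0.643, 0.004, -0.001]
ft_force: [0.7, 0.0, -1.7]
width: 0.049
time: 29.55
ee_pos: [0.4499, -0.3098, 0.0521]
eef_rot: [0.765, 0.644, 0.004, -0.002]
ft_force: [-0.2, -0.0, -2.1]
width: 0.0492
[ 0.44987276 -0.30981634  0.05213751] -9.745243912454281 [ 0.00363784  0.00882533 -0.99995444] 0.04919506293253612
```

View pics/w12.png

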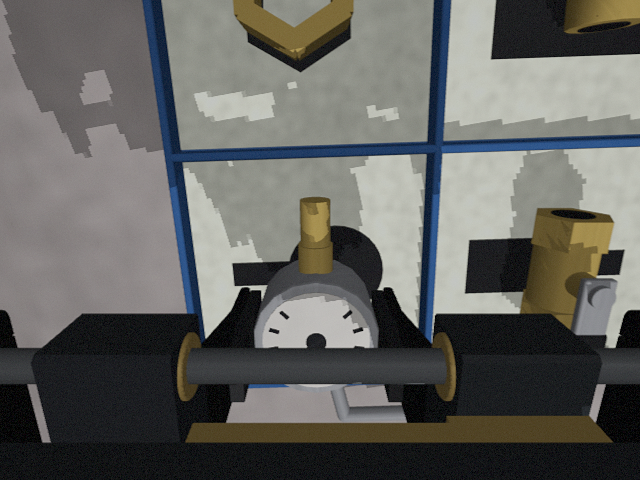

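```bash
python3 -m inch '{"translation":[[0,0,-0.1],[0,0,-0.2],[0,0,-0.25],[0,0,-0.275],[0,0,-0.282],[0,0,-0.282],[0,0,-0.282],[0,0,-0.282],[0,0,-0.282]],"rot":[[0,0,0],[0,0,0],[0,0,0],[0,0,0],[0,0,0],[0,0,0],[0,0,0],[0,0,0],[0,0,0]],"jaw":[40,40,40,40,40,40,65,65,65]}'
python3 -m inch '{"translation":[[0,0,0.2],[0,0,0.5],[0,0,1],[0,0,1]],"rot":[[0,0,0],[0,0,0],[0,0,0],[0,0,0]],"jaw":[65,65,65,65]}'
python3 -m inch '{"translation":[[0,0.4,0.3],[0,0.8,0.6],[0,1,0.8],[0,1,0.8]],"rot":[[0,0,0],[0,0,0],[0,0,0],[0,0,0]],"jaw":[65,65,65,65]}'
python3 -m inch '{"translation":[[0,0.4,0],[0,0.8,0],[0,1,0],[0,1,0]],"rot":[[0,0,0],[0,0,0],[0,0,0],[0,0,0]],"jaw":[65,65,65,65]}'
python3 -m inch '{"translation":[[0,0.4,0],[0,0.8,0],[0,1,0],[0,1,0]],"rot":[[0,0,0],[0,0,0],[0,0,0],[0,0,0]],"jaw":[65,65,65,65]}'
python3 - <<'E'
from h import *
a=eyes.camera("top"); b=eyes.camera("scene"); cv2.imwrite("pics/end.png",np.hstack([a[100:340,100:560],b[90:330,100:440]]))
C=cam("top")
for nm,lo,hi,z in(("brass",(12,110,60),(28,255,255),.014),("white",(0,0,150),(180,60,255),.03)):
    for c in blobs(a,lo,hi,30): print(nm,*meas(c,C,z)[:2])
E
```

```text
time: 30.5
ee_pos: [0.4506, -0.3109, 0.0254]
eef_rot: [0.765, 0.644, 0.004, -0.001]
ft_force: [-0.9, -0.4, -1.0]
width: 0.0622
time: 30.9
ee_pos: [0.4539, -0.3127, 0.132]
eef_rot: [0.765, 0.644, 0.006, 0.004]
ft_force: [0.6, -0.2, 0.2]
width: 0.0651
time: 31.3
ee_pos: [0.4562, -0.2098, 0.2157]
eef_rot: [0.763, 0.646, 0.007, 0.007]
ft_force: [-0.3, -0.1, 0.1]
width: 0.0651
time: 31.7
ee_pos: [0.4563, -0.1076, 0.2154]
eef_rot: [0.762, 0.648, 0.007, 0.007]
ft_force: [0.7, -0.6, 0.2]
width: 0.0651
time: 32.1
ee_pos: [0.4565, -0.0061, 0.2151]
eef_rot: [0.761, 0.649, 0.007, 0.007]
ft_force: [-0.4, -0.3, 0.3]
width: 0.0652
brass [ 459. -275.] [array([ 459., -274.]), array([12., 29.]), np.float64(2.0)]
brass [ 466. -177.] [array([ 466., -178.]), array([46., 47.]), np.float64(2.0)]
brass [ 572. -315.] [array([ 571., -321.]), array([61., 32.]), np.float64(77.0)]
brass [569. 381.] [array([569., 381.]), array([12., 24.]), np.float64(16.0)]
brass [ 594. -182.] [array([ 593., -188.]), array([54., 78.]), np.float64(84.0)]
white [ 445. -293.] [array([ 447., -291.]), array([105., 114.]), np.float64(82.0)]
white [ 462. -192.] [array([ 462., -182.]), array([ 84., 114.]), np.float64(82.0)]
white [ 530. -306.] [array([ 538., -304.]), array([104.,  56.]), np.float64(83.0)]
white [ 604. -310.] [array([ 603., -311.]), array([ 47., 108.]), np.float64(0.0)]
white [586. 334.] [array([585., 334.]), array([56., 57.]), np.float64(1.0)]
white [ 582. -205.] [array([ 583., -187.]), array([107., 113.]), np.float64(82.0)]
white [758. 394.] [array([758., 394.]), array([60., 61.]), np.float64(49.0)]
```

View pics/end.png

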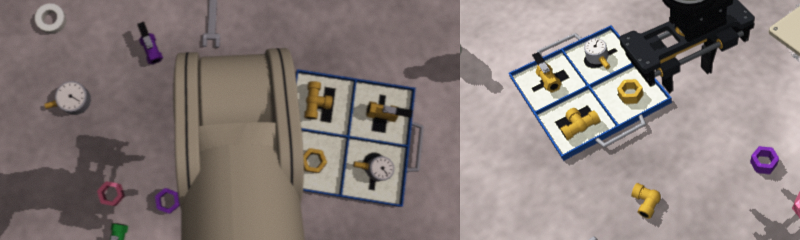

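```bash
python3 -c "
from bench import r
print(r.close_job())"
```

```text
the job is handed in; nothing more can be done
None
```

I packed the nut, ball valve, tee and small gauge each into its outlined bay. Each was lowered to within about 2 mm of the floor before release, and I handed the job in at about 32 s of the 112 s.

- **Parts:** The final top and scene images show all four released in the right bays, same side up. From the top image, the nut, tee and valve centres come out within about 15 mm of their bay centres, and the gauge's stem lies clear of the wall. How flat they lie was judged by eye only.
- **Look-alikes:** The big gauge measured unmoved to about 1 mm. The arm hid the elbow in the last top view, so I could not measure it there. In the last scene view it looks to be where it started, and nothing went near it.
- **Slip on the way:** I once corrected a small tool tilt with the wrong sign, to about 0.04 rad. I fixed that before gripping the tee.

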